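Index and lock the stop collar of a bench lamp mount

ROBOT

A 6-joint arm with a two-finger parallel gripper is mounted at the origin on the work surface. World frame = base frame: x ahead of the robot, y to its left, z up, the work surface at z = 0. Lengths are in m, angles in degrees, forces in N, time in s.
With the tool pointing down it reaches from about 0.4 to 0.825 m from the base axis. Payload 7 kg.
Tool frame: the origin (TCP) lies on the centre line of the jaws, within the pads' length; the fingertips stand 8 mm ahead of it and the grasp point (between the pads) lies 11 mm behind it; z points along the fingers, y is the line along which they close (so a half turn about z gives the same grasp; the last joint's range is limited). The gripper opens to 88 mm and grips with 3 to 60 N. Pads are 19 mm wide; open, the fingers measure 130 mm over their backs; the gripper's body (78 mm by 193 mm) begins 47 mm behind the grasp point.
Start: joints at [86.236, 20.546, 0.682, 0, -70.136, -16.507], TCP at [0.234, 0.633, 0.235] pointing down, gripper open.
Joint ranges: [-176.03, 176.03], [-82.01, 121.73], [-58.28, 71.71], [-173.87, 95.51], [-174.79, -0.11], [-173.66, 173.66]. Speed limits (degrees/s): [136.94, 136.94, 172.46, 180, 180, 180].

INTERFACE

Orientations are given as [roll, pitch, yaw] about the fixed x, y, z axes, in that order (R = Rz(yaw) Ry(pitch) Rx(roll)).
In Python, from plant import telemetry, viewer, close_job, models gives the robot as it stands.
- The arm moves only by the shell command python3 -m handwheel 'ROWS' [FORCE]. ROWS is JSON, a list of rows, each an object with "grip": the closure, from -1 (fully open) to 1 (shut); "travel": the shift along the tool's x, y, z as a fraction of full scale, a list of three; "spin": the turn about the tool's z as a fraction of full scale. A call has 1 to 8 rows; each row shifts and turns the commanded pose from where the row before left it, along the tool's axes as they then stand; what a row does not reach is not made up. Full scale, the value 1, is 0.025 m for a shift and 5 degrees for a turn. A row lasts 1/8 s, in which the tool goes at most 62.5 mm and 10.7 degrees, less where a joint would pass 70% of its speed; a pose out of reach is approached as far as the arm can. A call with a number of a shift or a turn outside -1 to 1 is refused whole. A call with a gripper value outside its range is refused whole. The fingers move at their own pace and stop on an object; FORCE is the grip in N (left out, the last holds). Time passes only in rows, so rows that do not move let the fingers close. It gives the time, the measured TCP pose, the force, the opening and the grip force at its end, in the units of the state.
- telemetry.get_state(): the state, without advancing time (a new reading comes with each control period).
- viewer.capture(name): name is "scene" or "top"; returns the picture (480x640x3 uint8, red, green, blue); there is no depth.
- viewer.calibration(name): a dict with "fx", "fy", "cx", "cy" (pixels), "T" (4x4, takes a point from camera to world coordinates). Camera axes: x right, y down, z forward; pixel columns grow to the right and rows downward; lengths in m; the calibration is good to about 2 mm. A picture is of the moment at which its call begins. calibration takes no time and is no camera call.
- close_job(): hands the job in; it is judged then, once.
Trained networks look in the newest picture that a camera, given by its name, has taken for a name from the list of things; names that differ only in an ending like _2 or _b are one class to them, and where a whole thing is asked for, a point or a joint stands for the part that bears it (a point fixed in the world has none). Each returns a list of dicts, best first, with "p" (0 to 1); they miss things now and then, are a little off and sometimes report something else, mostly with a low value. They report only what shows in the picture. A call takes as long as a camera call. They do not tell look-alikes from the thing itself.
- models.find_in(camera, thing): "position" ([column, row] in pixels, amid what is visible of it).
The state is a dict: "time_s": time; "joints": joint angles; "qd": joint speeds; "joint_torque": joint torques, N m; "tcp_pos": TCP position; "eef_rot": TCP orientation; "contact_force": force on the tool from outside, world axes, zero at the start; "moment": the same for the moment, N m; "gripper_width": finger opening in m; "gripper_force": force on a finger pad.
Only numpy, scipy, OpenCV 4.12 (cv2) and the standard library are available. Lean on these libraries where they do the work, as an engineer would, in place of code of your own. Each camera call takes 0.05 s, during which the arm holds its last target. There are 200 camera calls.

TASK

On the lamp-arm mount, turn the brass collar clockwise (seen from above) until its spring-nosed set screw has dropped on to the milled flat of the post, feeling for it and stopping as soon as the flat's far shoulder pushes back, without straining against it. Then tighten the set screw by pressing its red-ended cross bar gently down until it is fully home against its stop, never pushing harder than about 2.5 kg, and let go. Leave the mug, the jar and the loupe where they are.

Things in the scene. Friction and masses are not known exactly. Their poses are not given: they have to be found in the camera images.
- mount: Grey plate 110 x 110 x 12 mm bolted to the bench, origin under its centre on the bench top, z up. Its front is -x, roughly towards the robot. On it a dark spacer 46 mm in diameter up to 30 mm height, then the brass collar from 30 to 54 mm, with the post going up through it to 94 mm.
- post_axis (a point): Centre of the brass collar, on the vertical axis of the post, 42 mm above the bench. Axes are the mount's. The collar is a ring of 52 mm outside diameter and 24 mm height round the 32 mm post; it can be gripped on its sides, a quarter turn from the boss.
- post_top (a point): Top of the dark round post (32 mm diameter), on its axis, 94 mm above the bench; axes are the mount's. One flat is milled along the whole post: 8 mm wide, 5 mm deep, steep shoulders, seen above the collar as a bright strip. It faces the mount's front (-x) only to within 0.6 rad either way, differently each time; that angle is not measured.
- collar (a joint): Turn of the collar on the post (rad, counter-clockwise from above positive; 0: set screw towards the mount's front). Starts at 1.15 to 1.25; the flat lies 0.55 to 1.85 rad clockwise. Drag about 0.1 N m. Dropping in, the nose tugs it clockwise (0.2 to 0.4 N m); 0.2 to 0.35 rad on, the far shoulder stops it, rising about 6 N m per rad. Over some 0.6 N m there harms the nose.
- screw_boss (a point): Outer end of the brass boss on the collar's side, on the set screw's axis, 45 mm from the post axis (boss 18 mm wide, 20 mm tall); moves with the collar, -x of its frame points outwards. In it a spring nose 6 mm wide presses on the post with 6 to 8 N. On the flat it drops in 5 mm, with the red pin on top of the boss and the red tab beside it, and has 0.15 rad of play.
- bar_end (a point): Centre of the red ball (16 mm diameter) at the end of the set screw's cross bar, 42 mm from the screw axis, which is level, 42 mm above the bench; the bar turns in the upright plane 54 mm out from the post axis. Seen from outside facing the post, the bar points right and up; the ball is pressed down to tighten. Free room above.
- screw (a joint): Turn of the set screw (rad, rising as it tightens); the bar stands 0.6 minus this value above level. Starts at 0 to 0.12. Needs about 5 to 8 N down on the ball to turn. While the nose is off the flat the red tab (18 to 26 mm from the screw axis) stands under the bar and blocks it at 0.25 to 0.35; with the nose on the flat it turns down to a hard stop at 1.0 and stays there.
- mug_center (a point): Centre, half-way up, of the glass mug (76 mm diameter, 85 mm tall). Leave alone.
- jar_center (a point): Centre, half-way up, of the amber glass jar (52 mm diameter, 60 mm tall). Leave alone.
- loupe_center (a point): Centre of the small black loupe (34 x 26 x 26 mm with a steel cover plate). Leave alone.
Mind the look-alikes: they are no part of the job. What is shaped like the mount but blue or green is not meant.

How it is judged:
By the outcome, as a careful person would: the job done as asked, in the order asked, and still so for the second after the job is handed in, with the robot touching nothing.
It also fails if it takes over 72 s, if anything falls off the work surface, if the arm or the gripper's body presses on something with over 40 N, if the wrist force passes 120 N, or if a joint passes its speed limit or range.

## Working session

There is one attempt and no reset: what is moved stays moved. The work goes in short steps, Python scripts to look and compute and a shell command to move; the robot and the scene stay as the last step left them, time stands still between calls to the robot, and variables do not carry over. Pictures are saved under pics/ and viewed, at most 10 in all, crops included, and the job is handed in when it is done.

```bash
mkdir -p pics; ls; python3 - <<'E'
from plant import telemetry, viewer, models
import cv2,numpy as np
ims=[]
for c in ["scene","top"]:
    im=viewer.capture(c); cv2.imwrite(f"pics/{c}0.png",im[:,:,::-1])
    k=viewer.calibration(c); print(c,k["fx"],k["cx"],k["cy"],np.round(k["T"],4).tolist())
    for t in ["mount","post_top","screw_boss","bar_end","mug_center","jar_center","loupe_center","collar"]:
        print(t,[(np.round(d["position"],1).tolist(),round(d["p"],2)) for d in models.find_in(c,t)][:4])
s=telemetry.get_state();print(s)
E
```

```text
pics
scene 597.0483275938818 313.1553943003011 246.12334723746258 [[-0.8198, 0.466, -0.3327, 0.8831], [0.5725, 0.6792, -0.4592, 0.4224], [0.012, -0.567, -0.8237, 0.8093], [0.0, 0.0, 0.0, 1.0]]
mount [([224.2, 359.7], 0.98), ([442.9, 234.1], 0.8), ([349.6, 285.3], 0.73)]
post_top [([223.0, 358.5], 0.95), ([347.4, 283.9], 0.59), ([442.2, 231.6], 0.56), ([341.0, 265.0], 0.5)]
screw_boss [([342.8, 270.9], 0.9), ([448.2, 220.6], 0.9), ([227.6, 341.5], 0.64)]
bar_end [([240.0, 317.4], 0.77), ([452.4, 188.8], 0.71), ([327.4, 243.7], 0.69)]
mug_center [([336.1, 397.7], 0.72)]
jar_center [([444.4, 362.4], 0.85)]
loupe_center []
collar [([228.6, 334.8], 0.96), ([446.7, 218.1], 0.68), ([344.0, 264.6], 0.62), ([446.4, 359.5], 0.15)]
top 521.2188402493287 325.94153508123014 244.53698504143765 [[0.1479, -0.967, 0.2076, 0.388], [-0.989, -0.1445, 0.0317, 0.0099], [-0.0007, -0.2101, -0.9777, 0.947], [0.0, 0.0, 0.0, 1.0]]
mount [([291.7, 358.0], 0.96), ([309.3, 262.9], 0.94), ([332.6, 143.7], 0.72)]
post_top [([327.7, 142.8], 0.96), ([312.6, 267.4], 0.84), ([291.6, 357.5], 0.68)]
screw_boss [([293.0, 
[... 297 characters left out ...]
4.6], 0.59)]
{'time_s': 0.9, 'joints': array([ 8.62329596e+01,  2.05451596e+01,  6.82121542e-01, -1.48631727e-03,
       -7.01364485e+01, -1.65065060e+01]), 'qd': array([ 0.01052029, -0.04813144,  0.04249043,  0.03310836, -0.08334057,
       -0.01686484]), 'joint_torque': array([-4.54306082e-04, -5.82354212e+01,  2.93300754e+01,  7.00259954e+00,
        1.26239983e-02, -2.73394159e-05]), 'tcp_pos': array([0.23389427, 0.63315089, 0.23457136]), 'eef_rot': array([-1.79999905e+02,  1.48617155e-03, -2.02740514e+01]), 'contact_force': array([-0.50691224, -0.26297076, -0.3754725 ]), 'moment': array([ 0.05615541, -0.00351249,  0.01175647]), 'gripper_force': 0.0, 'gripper_width': 0.08771577348994619}
```

View pics/scene0.png

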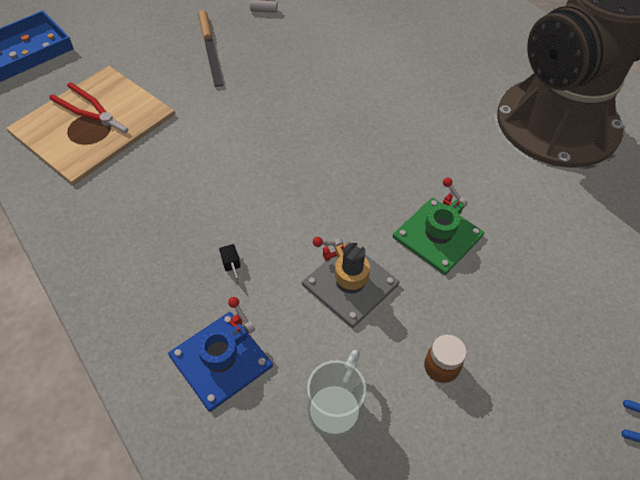

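View pics/top0.png

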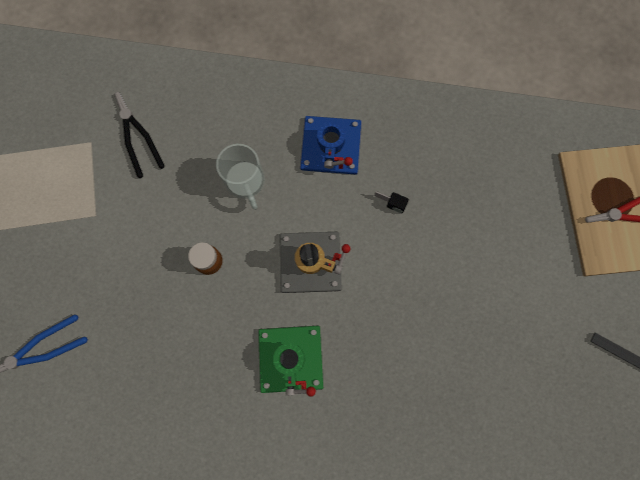

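Three candidates in the top view: blue (331,145), grey (311,262) and green (291,358). The grey one with the brass collar and the post fits the description. I'll confirm it in an enlarged crop.

```bash
cat > h.py <<'E'
import numpy as np
from plant import viewer
def ray(c,uv,z):
    k=viewer.calibration(c);T=np.array(k["T"])
    d=T[:3,:3]@np.array([(uv[0]-k["cx"])/k["fx"],(uv[1]-k["cy"])/k["fy"],1]);o=T[:3,3]
    return o+d*(z-o[2])/d[2]
def proj(c,p):
    k=viewer.calibration(c);T=np.array(k["T"])
    q=T[:3,:3].T@(np.array(p)-T[:3,3]);return np.array([k["fx"]*q[0]/q[2]+k["cx"],k["fy"]*q[1]/q[2]+k["cy"]])
E
python3 - <<'E'
import cv2,numpy as np
a=cv2.imread("pics/top0.png")[222:302,260:367];b=cv2.imread("pics/scene0.png")[225:330,295:405]
a=cv2.resize(a,(400,300),interpolation=2);b=cv2.resize(b,(400,382),interpolation=2)
o=np.zeros((382,800,3),np.uint8);o[:300,:400]=a;o[:,400:]=b;cv2.imwrite("pics/crop1.png",o)
from h import *
# red ball: triangulate
def red(n,r):
    im=cv2.imread(n).astype(int);m=((im[:,:,2]>110)&(im[:,:,1]<70)&(im[:,:,0]<70)).astype(np.uint8)
    k=cv2.connectedComponentsWithStats(m);return [(k[2][i].tolist(),np.round(k[3][i],1).tolist()) for i in range(1,k[0]) if r[0]<k[3][i][0]<r[1] and r[2]<k[3][i][1]<r[3]]
print(red("pics/top0.png",(270,360,225,300)),red("pics/scene0.png",(300,400,225,320)))
E
```

```text
[([344, 245, 6, 6, 28], [347.0, 247.6]), ([338, 254, 3, 4, 8], [339.2, 255.1]), ([329, 263, 1, 2, 2], [329.0, 263.5])] [([313, 237, 9, 7, 47], [316.7, 239.9]), ([342, 245, 2, 2, 3], [342.3, 245.7]), ([323, 247, 7, 6, 30], [326.0, 249.7]), ([327, 252, 10, 5, 24], [331.4, 253.9]), ([323, 256, 1, 1, 1], [323.0, 256.0]), ([325, 260, 1, 1, 1], [325.0, 260.0])]
```

View pics/crop1.png

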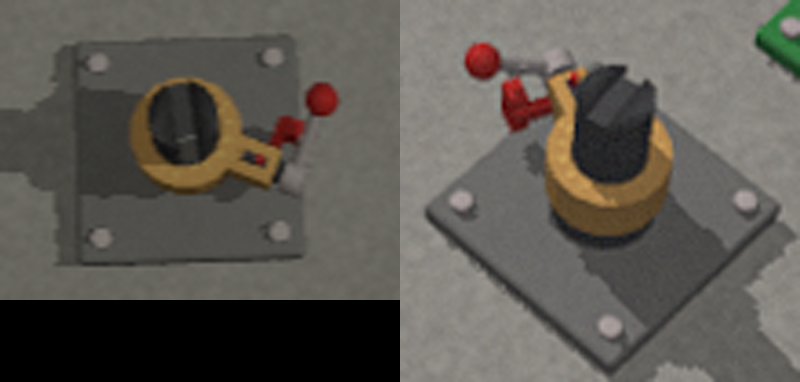

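The crop confirms the grey mount: brass collar, black post, boss pointing to the right, and the red ball at crop (321,99), which is top (347,248). Next I'll compute the poses.

```bash
python3 - <<'E'
from h import *
b=[(97,62),(273,57),(279,231),(101,238)]
P=np.array([ray("top",(260+u*107/400,222+v*80/300),.014) for u,v in b]);print(P.round(4))
c=P.mean(0);print("centre",c.round(4),"sides",[np.linalg.norm(P[i]-P[i-1]).round(4) for i in range(4)])
bs=[(460,200),(746,200),(610,326)]
Q=np.array([ray("scene",(295+(u-400)*110/400,225+v*105/382),.014) for u,v in bs]);print(Q.round(4), "centre",((Q[0]+Q[1])/2).round(4))
d=(P[0]+P[1]-P[2]-P[3])[:2];e=(P[0]+P[3]-P[1]-P[2])[:2];print("yaw",np.degrees([np.arctan2(d[1],d[0]),np.arctan2(-e[0],e[1])]))
bt=ray("top",(347,247.6),.066);bq=ray("scene",(316.7,239.9),.066);print("ball",bt,bq)
t=c[:2]
for q in (bt,bq):
  v=q[:2]-t; print(np.hypot(*v), np.degrees(np.arctan2(v[1],v[0])), "boss dir", np.degrees(np.arctan2(v[1],v[0])-np.arctan2(35,54)))
print("posttop pred",proj("top",[c[0],c[1],.094]),proj("scene",[c[0],c[1],.094]))
E
```

```text
[[0.5865 0.1145 0.014 ]
 [0.6017 0.0294 0.014 ]
 [0.5173 0.0141 0.014 ]
 [0.5013 0.0984 0.014 ]]
centre [0.5517 0.0641 0.014 ] sides [np.float64(0.0867), np.float64(0.0865), np.float64(0.0858), np.float64(0.0858)]
[[0.6006 0.0299 0.014 ]
 [0.4995 0.0994 0.014 ]
 [0.5843 0.1148 0.014 ]] centre [0.55   0.0647 0.014 ]
yaw [10.49071316 10.4609795 ]
ball [0.57516763 0.00174282 0.066     ] [0.57180433 0.00156802 0.066     ]
0.0665854132442207 -69.36577364127415 boss dir -102.31498875786461
0.06564226013374105 -72.16798490512126 boss dir -105.11720002171171
posttop pred [308.70382674 252.38382802] [353.22811989 251.46265649]
```

```bash
R='{"grip":-1,"travel":[0.99,0.85,0],"spin":0}'; python3 -m handwheel '[{"grip":-1,"travel":[0.99,0.85,0],"spin":0},{"grip":-1,"travel":[0.99,0.85,0],"spin":0},{"grip":-1,"travel":[0.99,0.85,0],"spin":0},{"grip":-1,"travel":[0.99,0.85,0],"spin":0},{"grip":-1,"travel":[0.99,0.85,0],"spin":0},{"grip":-1,"travel":[0.99,0.85,0],"spin":0},{"grip":-1,"travel":[0.99,0.85,0],"spin":0},{"grip":-1,"travel":[0.99,0.85,0],"spin":0}]'
python3 -m handwheel '[{"grip":-1,"travel":[0.99,0.85,0],"spin":0},{"grip":-1,"travel":[0.99,0.85,0],"spin":0},{"grip":-1,"travel":[0.99,0.85,0],"spin":0},{"grip":-1,"travel":[0.99,0.85,0],"spin":0},{"grip":-1,"travel":[0.99,0.85,0],"spin":0},{"grip":-1,"travel":[0.99,0.85,0],"spin":0},{"grip":-1,"travel":[0.99,0.85,0],"spin":0},{"grip":-1,"travel":[0.99,0.85,0],"spin":0}]'
python3 -m handwheel '[{"grip":-1,"travel":[0.99,0.85,0],"spin":0},{"grip":-1,"travel":[0.99,0.85,0],"spin":0},{"grip":-1,"travel":[0.99,0.85,0],"spin":0},{"grip":-1,"travel":[0.99,0.85,0],"spin":0},{"grip":-1,"travel":[0,0,0],"spin":1},{"grip":-1,"travel":[0,0,0],"spin":1},{"grip":-1,"travel":[0,0,0],"spin":1},{"grip":-1,"travel":[0,0,0],"spin":1}]'
python3 -m handwheel '[{"grip":-1,"travel":[0,0,0],"spin":1},{"grip":-1,"travel":[0,0,0],"spin":1},{"grip":-1,"travel":[0,0,0],"spin":1},{"grip":-1,"travel":[0,0,0],"spin":1},{"grip":-1,"travel":[0,0,0],"spin":1},{"grip":-1,"travel":[0,0,0],"spin":1},{"grip":-1,"travel":[0,0,0],"spin":1},{"grip":-1,"travel":[0,0,0],"spin":1}]'
python3 -m handwheel '[{"grip":-1,"travel":[0,0,0],"spin":1},{"grip":-1,"travel":[0,0,0],"spin":1},{"grip":-1,"travel":[0,0,0],"spin":1},{"grip":-1,"travel":[0,0,0],"spin":1},{"grip":-1,"travel":[0,0,0],"spin":0.35},{"grip":-1,"travel":[0,0,0],"spin":0}]'
```

```text
time_s: 1.9
tcp_pos: [0.3612, 0.4042, 0.2348]
eef_rot: [-180.0, -0.0, -20.3]
contact_force: [0.4, -0.4, 0.1]
gripper_width: 0.0877
gripper_force: 0.0
time_s: 2.9
tcp_pos: [0.488, 0.1761, 0.2348]
eef_rot: [-180.0, -0.0, -20.3]
contact_force: [0.0, -0.4, 0.2]
gripper_width: 0.0877
gripper_force: 0.0
time_s: 3.9
tcp_pos: [0.551, 0.0629, 0.2347]
eef_rot: [-180.0, -0.0, -40.4]
contact_force: [-0.8, 0.9, -0.9]
gripper_width: 0.0874
gripper_force: 0.0
time_s: 4.9
tcp_pos: [0.551, 0.063, 0.2347]
eef_rot: [-180.0, 0.0, -80.4]
contact_force: [0.3, 0.0, 0.0]
gripper_width: 0.0878
gripper_force: 0.0
time_s: 5.65
tcp_pos: [0.5509, 0.063, 0.2346]
eef_rot: [-180.0, 0.0, -102.0]
contact_force: [-0.1, -0.6, 1.2]
gripper_width: 0.0874
gripper_force: 0.0
```

```bash
python3 -m handwheel '[{"grip":-1,"travel":[-0.06,0,1],"spin":0},{"grip":-1,"travel":[0,0,1],"spin":0},{"grip":-1,"travel":[0,0,1],"spin":0},{"grip":-1,"travel":[0,0,1],"spin":0},{"grip":-1,"travel":[0,0,1],"spin":0},{"grip":-1,"travel":[0,0,0.8],"spin":0},{"grip":-1,"travel":[0,0,0],"spin":0}]'
python3 - <<'E'
from plant import viewer
import cv2,numpy as np
a=viewer.capture("top")[:,:,::-1][200:320,240:400];b=viewer.capture("scene")[:,:,::-1][190:310,270:430]
cv2.imwrite("pics/c2.png",np.hstack([cv2.resize(a,(400,300),interpolation=2),cv2.resize(b,(400,300),interpolation=2)]))
E
```

```text
time_s: 6.52
tcp_pos: [0.5503, 0.064, 0.0882]
eef_rot: [179.9, -0.1, -102.0]
contact_force: [0.2, -0.1, 0.3]
gripper_width: 0.0877
gripper_force: 0.0
```

View pics/c2.png

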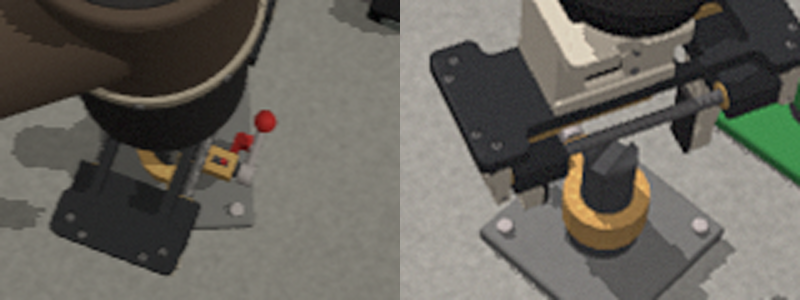

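The fingers straddle the post: in the right-hand crop they are at about (500,185) and (685,150), with the post at (605,180). The boss at (222,160) and the ball at (265,121) are clear. Descending and gripping.

```bash
python3 -m handwheel '[{"grip":-1,"travel":[0,0,0.6],"spin":0},{"grip":-1,"travel":[0,0,0.6],"spin":0},{"grip":-1,"travel":[0,0,0.6],"spin":0},{"grip":-1,"travel":[0,0,0],"spin":0},{"grip":-1,"travel":[0,0,0],"spin":0}]'
python3 -m handwheel '[{"grip":1,"travel":[0,0,0],"spin":0},{"grip":1,"travel":[0,0,0],"spin":0},{"grip":1,"travel":[0,0,0],"spin":0},{"grip":1,"travel":[0,0,0],"spin":0},{"grip":1,"travel":[0,0,0],"spin":0},{"grip":1,"travel":[0,0,0],"spin":0}]' 25
cat > m.py <<'E'
from plant import telemetry as t
import numpy as np
s=t.get_state();print(s["moment"].round(3),s["contact_force"].round(2),s["eef_rot"].round(2)[2],s["tcp_pos"].round(4),s["gripper_width"].round(4),s["joints"][5].round(1))
E
python3 m.py
```

```text
time_s: 7.25
tcp_pos: [0.5514, 0.0645, 0.0445]
eef_rot: [180.0, -0.0, -102.0]
contact_force: [0.3, 0.2, -0.1]
gripper_width: 0.0876
gripper_force: 0.0
time_s: 8.0
tcp_pos: [0.5515, 0.0645, 0.0447]
eef_rot: [-180.0, 0.0, -102.0]
contact_force: [0.6, -0.4, 1.6]
gripper_width: 0.0512
gripper_force: 25.0Traceback (most recent call last):
  File "m.py", line 3, in <module>
    s=t.get_state();print(s["moment"].round(3),s["contact_force"].round(2),s["eef_rot"].round(2)[2],s["tcp_pos"].round(4),s["gripper_width"].round(4),s["joints"][5].round(1))
                                                                                                                          ^^^^^^^^^^^^^^^^^^^^^^^^
AttributeError: 'float' object has no attribute 'round'
```

```bash
cat > m.py <<'E'
from plant import telemetry as t
import numpy as np,sys
lo,hi=(float(x) for x in sys.argv[1:]) if len(sys.argv)>2 else (-9,9)
s=t.get_state();m=s["moment"][2]
print(s["moment"].round(3),s["contact_force"].round(1),round(s["eef_rot"][2],2),s["tcp_pos"].round(4),round(s["gripper_width"],4),round(s["joints"][5],1))
sys.exit(not lo<m<hi)
E
python3 m.py
python3 -m handwheel '[{"grip":1,"travel":[0,0,0],"spin":0.4},{"grip":1,"travel":[0,0,0],"spin":0.4},{"grip":1,"travel":[0,0,0],"spin":0.4},{"grip":1,"travel":[0,0,0],"spin":0.4}]' >/dev/null; python3 m.py
python3 -m handwheel '[{"grip":1,"travel":[0,0,0],"spin":0.4},{"grip":1,"travel":[0,0,0],"spin":0.4},{"grip":1,"travel":[0,0,0],"spin":0.4},{"grip":1,"travel":[0,0,0],"spin":0.4}]' >/dev/null; python3 m.py
python3 -m handwheel '[{"grip":1,"travel":[0,0,0],"spin":0.4},{"grip":1,"travel":[0,0,0],"spin":0.4}]' >/dev/null; python3 m.py
```

```text
[-0.047 -0.237 -0.017] [ 0.6 -0.4  1.6] -102.02 [0.5515 0.0645 0.0447] 0.0512 -38.9
[-0.266 -0.348  0.139] [ 1.1 -1.   2.2] -110.15 [0.5514 0.0645 0.0447] 0.0517 -47.0
[-0.204 -0.322  0.197] [ 0.1 -1.1  4.6] -118.15 [0.5514 0.0645 0.0447] 0.0512 -55.0
[-0.189 -0.308  0.145] [0.8 0.  4.2] -122.16 [0.5514 0.0645 0.0447] 0.0515 -59.0
```

```bash
set -e
python3 -m handwheel '[{"grip":1,"travel":[0,0,0],"spin":0.2},{"grip":1,"travel":[0,0,0],"spin":0.2}]' >/dev/null; python3 m.py 0.02 0.32
python3 -m handwheel '[{"grip":1,"travel":[0,0,0],"spin":0.2},{"grip":1,"travel":[0,0,0],"spin":0.2}]' >/dev/null; python3 m.py 0.02 0.32
python3 -m handwheel '[{"grip":1,"travel":[0,0,0],"spin":0.2},{"grip":1,"travel":[0,0,0],"spin":0.2}]' >/dev/null; python3 m.py 0.02 0.32
python3 -m handwheel '[{"grip":1,"travel":[0,0,0],"spin":0.2},{"grip":1,"travel":[0,0,0],"spin":0.2}]' >/dev/null; python3 m.py 0.02 0.32
python3 -m handwheel '[{"grip":1,"travel":[0,0,0],"spin":0.2},{"grip":1,"travel":[0,0,0],"spin":0.2}]' >/dev/null; python3 m.py 0.02 0.32
python3 -m handwheel '[{"grip":1,"travel":[0,0,0],"spin":0.2},{"grip":1,"travel":[0,0,0],"spin":0.2}]' >/dev/null; python3 m.py 0.02 0.32
python3 -m handwheel '[{"grip":1,"travel":[0,0,0],"spin":0.2},{"grip":1,"travel":[0,0,0],"spin":0.2}]' >/dev/null; python3 m.py 0.02 0.32
python3 -m handwheel '[{"grip":1,"travel":[0,0,0],"spin":0.2},{"grip":1,"travel":[0,0,0],"spin":0.2}]' >/dev/null; python3 m.py 0.02 0.32
python3 -m handwheel '[{"grip":1,"travel":[0,0,0],"spin":0.2},{"grip":1,"travel":[0,0,0],"spin":0.2}]' >/dev/null; python3 m.py 0.02 0.32
python3 -m handwheel '[{"grip":1,"travel":[0,0,0],"spin":0.2},{"grip":1,"travel":[0,0,0],"spin":0.2}]' >/dev/null; python3 m.py 0.02 0.32
python3 -m handwheel '[{"grip":1,"travel":[0,0,0],"spin":0.2},{"grip":1,"travel":[0,0,0],"spin":0.2}]' >/dev/null; python3 m.py 0.02 0.32
python3 -m handwheel '[{"grip":1,"travel":[0,0,0],"spin":0.2},{"grip":1,"travel":[0,0,0],"spin":0.2}]' >/dev/null; python3 m.py 0.02 0.32
```

```text
[-0.135 -0.284  0.157] [ 0.3 -0.9  3.9] -124.08 [0.5514 0.0645 0.0447] 0.0515 -61.0
[-0.145 -0.353  0.134] [ 1.2 -1.   5. ] -126.08 [0.5514 0.0645 0.0447] 0.0514 -63.0
[-0.138 -0.338  0.207] [ 1.4 -0.5  5.1] -128.08 [0.5514 0.0645 0.0446] 0.0506 -65.0
[-0.082 -0.277  0.122] [ 0.4 -0.9  5.9] -130.08 [0.5514 0.0645 0.0446] 0.0514 -67.0
[-0.101 -0.309  0.141] [ 0.  -0.4  4.9] -132.09 [0.5514 0.0645 0.0446] 0.0511 -69.0
[-0.108 -0.375  0.091] [ 0.5 -0.5  4.9] -134.08 [0.5513 0.0645 0.0446] 0.0515 -71.0
[-0.042 -0.296  0.148] [ 0.6 -0.7  3.9] -136.08 [0.5514 0.0645 0.0447] 0.0518 -73.0
[-0.03  -0.222  0.129] [-0.3  0.3  5. ] -138.08 [0.5513 0.0645 0.0447] 0.0511 -75.0
[-0.042 -0.303  0.106] [ 1.  -0.1  5.6] -140.09 [0.5513 0.0645 0.0446] 0.0512 -77.0
[ 0.056 -0.261  0.138] [ 0.9 -0.1  4.7] -142.09 [0.5513 0.0645 0.0446] 0.0511 -79.0
[ 0.074 -0.217  0.081] [0.  0.3 5.8] -144.09 [0.5513 0.0645 0.0446] 0.0517 -81.0
[ 0.06  -0.228  0.098] [ 0.3 -0.   5.2] -146.09 [0.5513 0.0645 0.0447] 0.0515 -83.0
```

```bash
set -e
python3 -m handwheel '[{"grip":1,"travel":[0,0,0],"spin":0.2},{"grip":1,"travel":[0,0,0],"spin":0.2}]' >/dev/null; python3 m.py 0.01 0.3
python3 -m handwheel '[{"grip":1,"travel":[0,0,0],"spin":0.2},{"grip":1,"travel":[0,0,0],"spin":0.2}]' >/dev/null; python3 m.py 0.01 0.3
python3 -m handwheel '[{"grip":1,"travel":[0,0,0],"spin":0.2},{"grip":1,"travel":[0,0,0],"spin":0.2}]' >/dev/null; python3 m.py 0.01 0.3
python3 -m handwheel '[{"grip":1,"travel":[0,0,0],"spin":0.2},{"grip":1,"travel":[0,0,0],"spin":0.2}]' >/dev/null; python3 m.py 0.01 0.3
python3 -m handwheel '[{"grip":1,"travel":[0,0,0],"spin":0.2},{"grip":1,"travel":[0,0,0],"spin":0.2}]' >/dev/null; python3 m.py 0.01 0.3
python3 -m handwheel '[{"grip":1,"travel":[0,0,0],"spin":0.2},{"grip":1,"travel":[0,0,0],"spin":0.2}]' >/dev/null; python3 m.py 0.01 0.3
python3 -m handwheel '[{"grip":1,"travel":[0,0,0],"spin":0.2},{"grip":1,"travel":[0,0,0],"spin":0.2}]' >/dev/null; python3 m.py 0.01 0.3
python3 -m handwheel '[{"grip":1,"travel":[0,0,0],"spin":0.2},{"grip":1,"travel":[0,0,0],"spin":0.2}]' >/dev/null; python3 m.py 0.01 0.3
python3 -m handwheel '[{"grip":1,"travel":[0,0,0],"spin":0.2},{"grip":1,"travel":[0,0,0],"spin":0.2}]' >/dev/null; python3 m.py 0.01 0.3
python3 -m handwheel '[{"grip":1,"travel":[0,0,0],"spin":0.2},{"grip":1,"travel":[0,0,0],"spin":0.2}]' >/dev/null; python3 m.py 0.01 0.3
python3 -m handwheel '[{"grip":1,"travel":[0,0,0],"spin":0.2},{"grip":1,"travel":[0,0,0],"spin":0.2}]' >/dev/null; python3 m.py 0.01 0.3
python3 -m handwheel '[{"grip":1,"travel":[0,0,0],"spin":0.2},{"grip":1,"travel":[0,0,0],"spin":0.2}]' >/dev/null; python3 m.py 0.01 0.3
python3 -m handwheel '[{"grip":1,"travel":[0,0,0],"spin":0.2},{"grip":1,"travel":[0,0,0],"spin":0.2}]' >/dev/null; python3 m.py 0.01 0.3
python3 -m handwheel '[{"grip":1,"travel":[0,0,0],"spin":0.2},{"grip":1,"travel":[0,0,0],"spin":0.2}]' >/dev/null; python3 m.py 0.01 0.3
```

```text
[ 0.054 -0.233  0.136] [ 0.1 -0.5  5.6] -148.09 [0.5513 0.0646 0.0447] 0.0513 -85.0
[ 0.301 -0.077 -0.005] [0.  0.4 5.5] -150.09 [0.5513 0.0646 0.0447] 0.0515 -87.0
```

```bash
set -e
python3 -m handwheel '[{"grip":1,"travel":[0,0,0],"spin":0.1},{"grip":1,"travel":[0,0,0],"spin":0.1}]' >/dev/null; python3 m.py -0.6 0.25
python3 -m handwheel '[{"grip":1,"travel":[0,0,0],"spin":0.1},{"grip":1,"travel":[0,0,0],"spin":0.1}]' >/dev/null; python3 m.py -0.6 0.25
python3 -m handwheel '[{"grip":1,"travel":[0,0,0],"spin":0.1},{"grip":1,"travel":[0,0,0],"spin":0.1}]' >/dev/null; python3 m.py -0.6 0.25
python3 -m handwheel '[{"grip":1,"travel":[0,0,0],"spin":0.1},{"grip":1,"travel":[0,0,0],"spin":0.1}]' >/dev/null; python3 m.py -0.6 0.25
python3 -m handwheel '[{"grip":1,"travel":[0,0,0],"spin":0.1},{"grip":1,"travel":[0,0,0],"spin":0.1}]' >/dev/null; python3 m.py -0.6 0.25
python3 -m handwheel '[{"grip":1,"travel":[0,0,0],"spin":0.1},{"grip":1,"travel":[0,0,0],"spin":0.1}]' >/dev/null; python3 m.py -0.6 0.25
python3 -m handwheel '[{"grip":1,"travel":[0,0,0],"spin":0.1},{"grip":1,"travel":[0,0,0],"spin":0.1}]' >/dev/null; python3 m.py -0.6 0.25
python3 -m handwheel '[{"grip":1,"travel":[0,0,0],"spin":0.1},{"grip":1,"travel":[0,0,0],"spin":0.1}]' >/dev/null; python3 m.py -0.6 0.25
python3 -m handwheel '[{"grip":1,"travel":[0,0,0],"spin":0.1},{"grip":1,"travel":[0,0,0],"spin":0.1}]' >/dev/null; python3 m.py -0.6 0.25
python3 -m handwheel '[{"grip":1,"travel":[0,0,0],"spin":0.1},{"grip":1,"travel":[0,0,0],"spin":0.1}]' >/dev/null; python3 m.py -0.6 0.25
```

```text
[ 0.103 -0.304 -0.131] [-0.2 -0.1  5.7] -151.1 [0.5513 0.0646 0.0447] 0.0516 -88.0
[ 0.152 -0.237 -0.04 ] [ 0.2 -0.2  5.2] -152.09 [0.5513 0.0646 0.0447] 0.0513 -89.0
[ 0.088 -0.254  0.014] [-0.   0.8  5.4] -153.08 [0.5513 0.0646 0.0447] 0.0516 -90.0
[ 0.088 -0.21   0.075] [0.2 0.  4.7] -154.08 [0.5513 0.0646 0.0446] 0.051 -91.0
[ 0.022 -0.287  0.111] [ 0.5 -0.2  5.4] -155.07 [0.5513 0.0646 0.0447] 0.0515 -92.0
[ 0.059 -0.234  0.101] [ 0.8 -0.4  6.3] -156.07 [0.5513 0.0646 0.0447] 0.0513 -93.0
[ 0.105 -0.207  0.08 ] [-0.1  0.3  5.5] -157.07 [0.5513 0.0646 0.0446] 0.0515 -94.0
[ 0.074 -0.261  0.091] [ 0.2 -0.9  6.5] -158.07 [0.5513 0.0646 0.0446] 0.0518 -95.0
[ 0.123 -0.277  0.054] [0.1 0.6 5.4] -159.07 [0.5513 0.0646 0.0447] 0.0517 -96.0
[ 0.146 -0.252  0.073] [-0.1 -0.9  5.3] -160.07 [0.5513 0.0646 0.0447] 0.0511 -97.0
```

```bash
set -e
python3 -m handwheel '[{"grip":1,"travel":[0,0,0],"spin":0.1},{"grip":1,"travel":[0,0,0],"spin":0.1}]' >/dev/null; python3 m.py -0.6 0.22
python3 -m handwheel '[{"grip":1,"travel":[0,0,0],"spin":0.1},{"grip":1,"travel":[0,0,0],"spin":0.1}]' >/dev/null; python3 m.py -0.6 0.22
python3 -m handwheel '[{"grip":1,"travel":[0,0,0],"spin":0.1},{"grip":1,"travel":[0,0,0],"spin":0.1}]' >/dev/null; python3 m.py -0.6 0.22
python3 -m handwheel '[{"grip":1,"travel":[0,0,0],"spin":0.1},{"grip":1,"travel":[0,0,0],"spin":0.1}]' >/dev/null; python3 m.py -0.6 0.22
python3 -m handwheel '[{"grip":1,"travel":[0,0,0],"spin":0.1},{"grip":1,"travel":[0,0,0],"spin":0.1}]' >/dev/null; python3 m.py -0.6 0.22
python3 -m handwheel '[{"grip":1,"travel":[0,0,0],"spin":0.1},{"grip":1,"travel":[0,0,0],"spin":0.1}]' >/dev/null; python3 m.py -0.6 0.22
python3 -m handwheel '[{"grip":1,"travel":[0,0,0],"spin":0.1},{"grip":1,"travel":[0,0,0],"spin":0.1}]' >/dev/null; python3 m.py -0.6 0.22
python3 -m handwheel '[{"grip":1,"travel":[0,0,0],"spin":0.1},{"grip":1,"travel":[0,0,0],"spin":0.1}]' >/dev/null; python3 m.py -0.6 0.22
python3 -m handwheel '[{"grip":1,"travel":[0,0,0],"spin":0.1},{"grip":1,"travel":[0,0,0],"spin":0.1}]' >/dev/null; python3 m.py -0.6 0.22
python3 -m handwheel '[{"grip":1,"travel":[0,0,0],"spin":0.1},{"grip":1,"travel":[0,0,0],"spin":0.1}]' >/dev/null; python3 m.py -0.6 0.22
```

```text
[ 0.043 -0.22   0.133] [ 0.4 -0.5  6. ] -161.07 [0.5513 0.0646 0.0446] 0.0515 -98.0
[ 0.106 -0.227  0.127] [0.2 0.3 5.7] -162.07 [0.5513 0.0646 0.0447] 0.0516 -99.0
[ 0.107 -0.205  0.056] [-1.2  0.2  4.8] -163.07 [0.5513 0.0646 0.0446] 0.051 -100.0
[ 0.117 -0.196  0.08 ] [0.1 0.5 5.1] -164.07 [0.5513 0.0646 0.0447] 0.0513 -101.0
[ 0.121 -0.184  0.1  ] [ 0.1 -0.1  5.2] -165.07 [0.5513 0.0646 0.0446] 0.0513 -102.0
[ 0.124 -0.263  0.092] [-0.4 -0.2  6.8] -166.07 [0.5513 0.0646 0.0447] 0.0515 -103.0
[ 0.093 -0.207  0.141] [0.2 0.1 6.1] -167.07 [0.5513 0.0646 0.0446] 0.0513 -104.0
[ 0.197 -0.24   0.152] [-0.9 -0.2  5.4] -168.06 [0.5513 0.0646 0.0446] 0.0513 -105.0
[ 0.062 -0.193  0.288] [-0.4 -0.6  5.1] -169.05 [0.5513 0.0646 0.0447] 0.0513 -105.9
```

```bash
python3 -m handwheel '[{"grip":1,"travel":[0,0,0],"spin":0}]' >/dev/null; python3 m.py;python3 -m handwheel '[{"grip":1,"travel":[0,0,0],"spin":0.06},{"grip":1,"travel":[0,0,0],"spin":0}]' ; python3 m.py
```

```text
[ 0.079 -0.198  0.24 ] [0.2 0.5 5.9] -169.05 [0.5513 0.0646 0.0446] 0.0512 -105.9
time_s: 17.88
tcp_pos: [0.5513, 0.0646, 0.0447]
eef_rot: [180.0, 0.0, -169.3]
contact_force: [0.5, -0.3, 5.0]
gripper_width: 0.0511
gripper_force: 25.0
[ 0.092 -0.225  0.227] [ 0.5 -0.3  5. ] -169.34 [0.5513 0.0646 0.0447] 0.0511 -106.2
```

The nose dropped in at -150°, and the far shoulder pushes back at -169° with about 0.25 N m. I'm stopping here, releasing and lifting clear.

```bash
python3 -m handwheel '[{"grip":-1,"travel":[0,0,0],"spin":0},{"grip":-1,"travel":[0,0,0],"spin":0},{"grip":-1,"travel":[0,0,0],"spin":0},{"grip":-1,"travel":[0,0,0],"spin":0},{"grip":-1,"travel":[0,0,-0.5],"spin":0},{"grip":-1,"travel":[0,0,-1],"spin":0},{"grip":-1,"travel":[0,0,-1],"spin":0},{"grip":-1,"travel":[0,0,-1],"spin":0}]'
python3 -m handwheel '[{"grip":1,"travel":[0,0,-1],"spin":0},{"grip":1,"travel":[0,0,-1],"spin":0},{"grip":1,"travel":[-1,0,0],"spin":0},{"grip":1,"travel":[-1,0,0],"spin":0},{"grip":1,"travel":[-1,0,0],"spin":0},{"grip":1,"travel":[-1,0,0],"spin":0},{"grip":1,"travel":[-1,0,0],"spin":0},{"grip":1,"travel":[0,0,0],"spin":0}]'; python3 m.py
python3 - <<'E'
from plant import viewer
import cv2,numpy as np
A=viewer.capture("top")[:,:,::-1];B=viewer.capture("scene")[:,:,::-1]
cv2.imwrite("pics/t3.png",A);cv2.imwrite("pics/s3.png",B)
cv2.imwrite("pics/c3.png",np.hstack([cv2.resize(A[200:320,240:400],(400,300),interpolation=2),cv2.resize(B[190:310,270:430],(400,300),interpolation=2)]))
E
```

```text
time_s: 18.88
tcp_pos: [0.5514, 0.0644, 0.1339]
eef_rot: [180.0, 0.0, -169.3]
contact_force: [-0.7, 0.3, 0.6]
gripper_width: 0.0877
gripper_force: 0.0
time_s: 19.88
tcp_pos: [0.6752, 0.0877, 0.1822]
eef_rot: [-180.0, 0.0, -169.3]
contact_force: [-0.1, -0.1, -0.1]
gripper_width: 0.0135
gripper_force: 0.0
[ 0.054 -0.001 -0.042] [-0.1 -0.1 -0.1] -169.34 [0.6752 0.0877 0.1822] 0.0135 -103.1
```

View pics/c3.png

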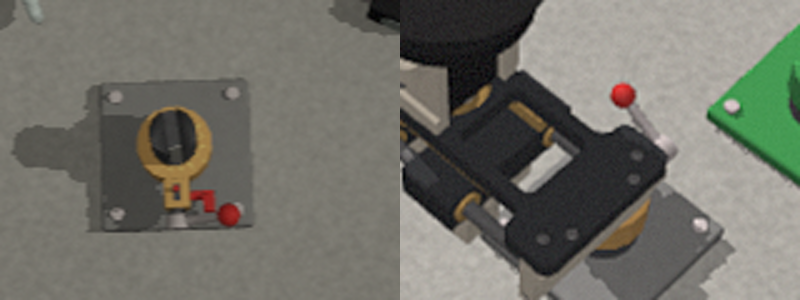

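The boss now points down in the top crop at (178,195), and the ball is at (229,214), which is full-frame (331.6,285.6). In the scene view the ball is at (359,228). Next I'll locate the ball precisely.

```bash
python3 - <<'E'
from h import *
import cv2
for z in (.06,.066,.07): print(z,ray("top",(331.6,285.6),z).round(4),ray("scene",(359.2,228),z).round(4))
c=np.array([.5513,.0645]);
for bd in (-171,-169.3,-167):
  b=np.radians(bd);u=np.array([np.cos(b),np.sin(b)]);l=np.array([-u[1],u[0]])
  print(bd,"ball pred",c+.054*u+.0355*l)
t=np.radians(-169.34);x=np.array([np.cos(t),np.sin(t)]);y=np.array([np.sin(t),-np.cos(t)])
b=np.array([np.cos(t),np.sin(t)]);l=np.array([-b[1],b[0]])
tgt=c+.060*b+.051*l;d=tgt-np.array([.6752,.0877]);print("tgt",tgt,"tool dx,dy mm",1e3*d@x,1e3*d@y)
E
```

```text
0.06 [0.5068 0.0185 0.06  ] [0.5016 0.0171 0.06  ]
0.066 [0.506  0.0184 0.066 ] [0.5047 0.0203 0.066 ]
0.07 [0.5054 0.0184 0.07  ] [0.5067 0.0225 0.07  ]
-171 ball pred [0.50351825 0.0209896 ]
-169.3 ball pred [0.50483007 0.01959125]
-167 ball pred [0.50666978 0.01776251]
tgt [0.50176948 0.00328131] tool dx,dy mm 186.05330509639847 -50.88052500555313
```

```bash
python3 -m handwheel '[{"grip":1,"travel":[0.93,-0.24,0],"spin":0},{"grip":1,"travel":[0.93,-0.24,0],"spin":0},{"grip":1,"travel":[0.93,-0.24,0],"spin":0},{"grip":1,"travel":[0.93,-0.24,0],"spin":0},{"grip":1,"travel":[0.93,-0.24,0],"spin":0},{"grip":1,"travel":[0.93,-0.24,0],"spin":0},{"grip":1,"travel":[0.93,-0.24,0],"spin":0},{"grip":1,"travel":[0.93,-0.24,0],"spin":0}]'
python3 -m handwheel '[{"grip":1,"travel":[0,0,0.9],"spin":0},{"grip":1,"travel":[0,0,0.9],"spin":0},{"grip":1,"travel":[0,0,0.9],"spin":0},{"grip":1,"travel":[0,0,0.8],"spin":0},{"grip":1,"travel":[0,0,0],"spin":0}]'; python3 m.py
python3 - <<'E'
from plant import viewer
import cv2,numpy as np
A=viewer.capture("top")[:,:,::-1];B=viewer.capture("scene")[:,:,::-1]
cv2.imwrite("pics/c4.png",np.hstack([cv2.resize(A[200:320,260:420],(400,300),interpolation=2),cv2.resize(B[160:280,290:450],(400,300),interpolation=2)]))
E
```

```text
time_s: 20.98
tcp_pos: [0.4987, 0.0055, 0.1827]
eef_rot: [180.0, 0.0, -169.3]
contact_force: [0.2, -0.1, -0.4]
gripper_width: 0.0006
gripper_force: 0.0
time_s: 21.6
tcp_pos: [0.4987, 0.0055, 0.094]
eef_rot: [-180.0, -0.1, -169.3]
contact_force: [-0.4, -0.2, 0.4]
gripper_width: 0.0005
gripper_force: 0.0
[ 0.051 -0.157 -0.013] [-0.4 -0.2  0.4] -169.33 [0.4987 0.0055 0.094 ] 0.0005 -102.6
```

View pics/c4.png

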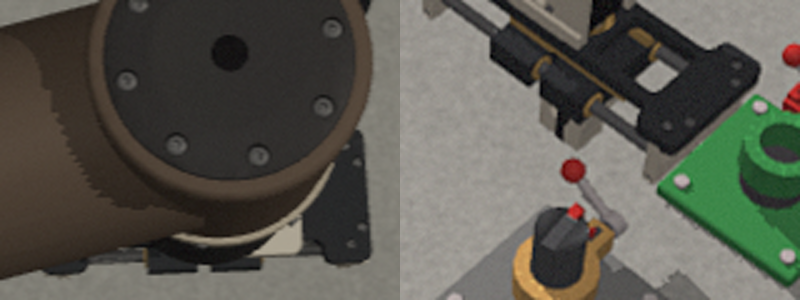

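```bash
cat > f.py <<'E'
from plant import telemetry as t
import sys
s=t.get_state();print(s["contact_force"].round(1),s["moment"].round(2),s["tcp_pos"].round(4));sys.exit(not s["contact_force"][2]<float(sys.argv[1]))
E
set -e
python3 -m handwheel '[{"grip":1,"travel":[0,0,0.1],"spin":0},{"grip":1,"travel":[0,0,0.1],"spin":0},{"grip":1,"travel":[0,0,0.1],"spin":0}]' >/dev/null; python3 f.py 13
python3 -m handwheel '[{"grip":1,"travel":[0,0,0.08],"spin":0},{"grip":1,"travel":[0,0,0.04],"spin":0}]' >/dev/null; python3 f.py 13
python3 -m handwheel '[{"grip":1,"travel":[0,0,0.04],"spin":0},{"grip":1,"travel":[0,0,0.04],"spin":0}]' >/dev/null; python3 f.py 13
python3 -m handwheel '[{"grip":1,"travel":[0,0,0.04],"spin":0},{"grip":1,"travel":[0,0,0.04],"spin":0}]' >/dev/null; python3 f.py 13
python3 -m handwheel '[{"grip":1,"travel":[0,0,0.04],"spin":0},{"grip":1,"travel":[0,0,0.04],"spin":0}]' >/dev/null; python3 f.py 13
python3 -m handwheel '[{"grip":1,"travel":[0,0,0.04],"spin":0},{"grip":1,"travel":[0,0,0.04],"spin":0}]' >/dev/null; python3 f.py 13
python3 -m handwheel '[{"grip":1,"travel":[0,0,0.04],"spin":0},{"grip":1,"travel":[0,0,0.04],"spin":0}]' >/dev/null; python3 f.py 13
python3 -m handwheel '[{"grip":1,"travel":[0,0,0.04],"spin":0},{"grip":1,"travel":[0,0,0.04],"spin":0}]' >/dev/null; python3 f.py 13
python3 -m handwheel '[{"grip":1,"travel":[0,0,0.04],"spin":0},{"grip":1,"travel":[0,0,0.04],"spin":0}]' >/dev/null; python3 f.py 13
```

```text
[-0.6 -0.1 -0.1] [ 0.04 -0.18 -0.02] [0.5003 0.006  0.0872]
[-0.1 -0.4 -0.7] [ 0.03 -0.15 -0.04] [0.5002 0.006  0.0839]
[-0.5  0.7  1.1] [-0.03 -0.14 -0.01] [0.5003 0.006  0.082 ]
[-0.9 -0.8  3.5] [-0.11  0.08  0.01] [0.5004 0.006  0.0802]
[-1.8 -3.4  7.7] [-1.3   0.22 -0.02] [0.5006 0.0056 0.0787]
[ 0.3 -4.6  8.3] [-1.65  0.17 -0.04] [0.5007 0.0054 0.0769]
[ 0.4 -4.7  8.2] [-1.57 -0.17 -0.02] [0.5006 0.0052 0.0749]
[-1.2 -7.1  9.4] [-2.55  0.02 -0.04] [0.5005 0.005  0.0729]
[-0.1 -7.2  9.7] [-2.67  0.01 -0.02] [0.5006 0.0049 0.0709]
```

```bash
set -e
python3 -m handwheel '[{"grip":1,"travel":[0,0,0.04],"spin":0},{"grip":1,"travel":[0,0,0.04],"spin":0}]' >/dev/null; python3 f.py 14
python3 -m handwheel '[{"grip":1,"travel":[0,0,0.04],"spin":0},{"grip":1,"travel":[0,0,0.04],"spin":0}]' >/dev/null; python3 f.py 14
python3 -m handwheel '[{"grip":1,"travel":[0,0,0.04],"spin":0},{"grip":1,"travel":[0,0,0.04],"spin":0}]' >/dev/null; python3 f.py 14
python3 -m handwheel '[{"grip":1,"travel":[0,0,0.04],"spin":0},{"grip":1,"travel":[0,0,0.04],"spin":0}]' >/dev/null; python3 f.py 14
python3 -m handwheel '[{"grip":1,"travel":[0,0,0.04],"spin":0},{"grip":1,"travel":[0,0,0.04],"spin":0}]' >/dev/null; python3 f.py 14
python3 -m handwheel '[{"grip":1,"travel":[0,0,0.04],"spin":0},{"grip":1,"travel":[0,0,0.04],"spin":0}]' >/dev/null; python3 f.py 14
python3 -m handwheel '[{"grip":1,"travel":[0,0,0.04],"spin":0},{"grip":1,"travel":[0,0,0.04],"spin":0}]' >/dev/null; python3 f.py 14
python3 -m handwheel '[{"grip":1,"travel":[0,0,0.04],"spin":0},{"grip":1,"travel":[0,0,0.04],"spin":0}]' >/dev/null; python3 f.py 14
python3 -m handwheel '[{"grip":1,"travel":[0,0,0.04],"spin":0},{"grip":1,"travel":[0,0,0.04],"spin":0}]' >/dev/null; python3 f.py 14
```

```text
[ 0.5 -3.4  6.9] [-1.48 -0.2  -0.02] [0.5007 0.0052 0.0688]
[-0.5 -4.4  6.3] [-1.55 -0.18 -0.06] [0.5008 0.0055 0.0668]
[ 0.  -4.3  6.4] [-1.35 -0.13 -0.01] [0.5007 0.0055 0.0647]
[ 0.1 -3.4  5.7] [-1.07 -0.18 -0.02] [0.5007 0.0056 0.0626]
[-0.5 -2.5  6. ] [-1.1  -0.11 -0.07] [0.5007 0.0056 0.0606]
[ 0.  -3.8  5.2] [-1.08 -0.12 -0.  ] [0.5007 0.0056 0.0586]
[-0.8 -3.4  5.1] [-1.09 -0.17  0.01] [0.5007 0.0056 0.0565]
[-0.  -2.8  5.3] [-1.09 -0.19 -0.02] [0.5007 0.0057 0.0545]
[ 0.6 -2.9  4.7] [-0.93 -0.16  0.01] [0.5006 0.0057 0.0524]
```

```bash
set -e
python3 -m handwheel '[{"grip":1,"travel":[0,0,0.04],"spin":0},{"grip":1,"travel":[0,0,0.04],"spin":0}]' >/dev/null; python3 f.py 12
python3 -m handwheel '[{"grip":1,"travel":[0,0,0.04],"spin":0},{"grip":1,"travel":[0,0,0.04],"spin":0}]' >/dev/null; python3 f.py 12
python3 -m handwheel '[{"grip":1,"travel":[0,0,0.04],"spin":0},{"grip":1,"travel":[0,0,0.04],"spin":0}]' >/dev/null; python3 f.py 12
python3 -m handwheel '[{"grip":1,"travel":[0,0,0.02],"spin":0},{"grip":1,"travel":[0,0,0.02],"spin":0}]' >/dev/null; python3 f.py 12
python3 -m handwheel '[{"grip":1,"travel":[0,0,0.02],"spin":0},{"grip":1,"travel":[0,0,0.02],"spin":0}]' >/dev/null; python3 f.py 12
python3 -m handwheel '[{"grip":1,"travel":[0,0,0.02],"spin":0},{"grip":1,"travel":[0,0,0]}]' >/dev/null || python3 -m handwheel '[{"grip":1,"travel":[0,0,0.02],"spin":0},{"grip":1,"travel":[0,0,0],"spin":0}]' >/dev/null; python3 f.py 12
python3 -m handwheel '[{"grip":1,"travel":[0,0,0.02],"spin":0},{"grip":1,"travel":[0,0,0],"spin":0}]' >/dev/null; python3 f.py 12
python3 -m handwheel '[{"grip":1,"travel":[0,0,0.02],"spin":0},{"grip":1,"travel":[0,0,0],"spin":0}]' >/dev/null; python3 f.py 12
python3 -m handwheel '[{"grip":1,"travel":[0,0,0.02],"spin":0},{"grip":1,"travel":[0,0,0],"spin":0}]' >/dev/null; python3 f.py 12
python3 -m handwheel '[{"grip":1,"travel":[0,0,0.02],"spin":0},{"grip":1,"travel":[0,0,0],"spin":0}]' >/dev/null; python3 f.py 12
python3 -m handwheel '[{"grip":1,"travel":[0,0,0.02],"spin":0},{"grip":1,"travel":[0,0,0],"spin":0}]' >/dev/null; python3 f.py 12
```

```text
[ 0.4 -3.1  5.1] [-0.83 -0.34 -0.01] [0.5004 0.006  0.0501]
[ 0.9 -1.8  5.6] [-0.89 -0.45  0.  ] [0.5003 0.006  0.048 ]
[ 0.7 -1.7  4.4] [-0.68 -0.44  0.01] [0.5004 0.0061 0.046 ]
[ 0.4 -1.8  3.6] [-0.55 -0.52 -0.06] [0.5003 0.0061 0.045 ]
[ 0.3 -0.1  5.4] [ 0.04 -0.29 -0.04] [0.5002 0.0061 0.0441]
[0.9 0.5 4.8] [ 0.12 -0.32  0.02] [0.5003 0.0061 0.0435]
[1.4 0.  5.5] [ 0.26 -0.36 -0.  ] [0.5003 0.0061 0.0431]
[0.5 1.1 5.8] [ 0.2  -0.39 -0.04] [0.5004 0.0061 0.0426]
[-0.1  0.7  6.1] [ 0.27 -0.46 -0.01] [0.5004 0.0061 0.0421]
[1.3 0.8 4.9] [ 0.35 -0.42  0.02] [0.5004 0.0061 0.0416]
[1.  0.5 5.6] [ 0.4  -0.42  0.03] [0.5004 0.0061 0.0411]validation failed for argument at $[1]...
```

```bash
set -e
python3 -m handwheel '[{"grip":1,"travel":[0,0,0.02],"spin":0},{"grip":1,"travel":[0,0,0],"spin":0}]' >/dev/null; python3 f.py 13
python3 -m handwheel '[{"grip":1,"travel":[0,0,0.02],"spin":0},{"grip":1,"travel":[0,0,0],"spin":0}]' >/dev/null; python3 f.py 13
python3 -m handwheel '[{"grip":1,"travel":[0,0,0.02],"spin":0},{"grip":1,"travel":[0,0,0],"spin":0}]' >/dev/null; python3 f.py 13
python3 -m handwheel '[{"grip":1,"travel":[0,0,0.02],"spin":0},{"grip":1,"travel":[0,0,0],"spin":0}]' >/dev/null; python3 f.py 13
python3 -m handwheel '[{"grip":1,"travel":[0,0,0.02],"spin":0},{"grip":1,"travel":[0,0,0],"spin":0}]' >/dev/null; python3 f.py 13
python3 -m handwheel '[{"grip":1,"travel":[0,0,0.02],"spin":0},{"grip":1,"travel":[0,0,0],"spin":0}]' >/dev/null; python3 f.py 13
python3 -m handwheel '[{"grip":1,"travel":[0,0,0.02],"spin":0},{"grip":1,"travel":[0,0,0],"spin":0}]' >/dev/null; python3 f.py 13
python3 -m handwheel '[{"grip":1,"travel":[0,0,0.02],"spin":0},{"grip":1,"travel":[0,0,0],"spin":0}]' >/dev/null; python3 f.py 13
```

```text
[-0.6  1.5  5.4] [ 0.48 -0.39  0.02] [0.5005 0.0062 0.0407]
[0.7 1.7 5.6] [ 0.48 -0.38 -0.05] [0.5006 0.0062 0.0403]
[0.5 0.7 7.6] [ 0.42 -0.3   0.05] [0.5007 0.0062 0.0399]
[ 0.   0.9 10. ] [ 0.3  -0.18  0.01] [0.5008 0.0061 0.0397]
[-0.7  0.2 11.2] [ 0.18 -0.05  0.01] [0.501  0.0061 0.0394]
[-1.   0.3 14.1] [0.13 0.11 0.03] [0.5011 0.0061 0.0391]
```

```bash
set -e
python3 -m handwheel '[{"grip":1,"travel":[0,0,0.02],"spin":0},{"grip":1,"travel":[0,0,0],"spin":0}]' >/dev/null; python3 f.py 17
python3 -m handwheel '[{"grip":1,"travel":[0,0,0.015],"spin":0},{"grip":1,"travel":[0,0,0],"spin":0},{"grip":1,"travel":[0,0,0],"spin":0}]' >/dev/null; python3 f.py 17
```

```text
[-1.2  0.1 17. ] [-0.03  0.24 -0.02] [0.5012 0.0061 0.0388]
[-0.8 -1.6 18.6] [-0.1   0.3  -0.02] [0.5014 0.0061 0.0386]
```

The bar is firm against its stop at 18.6 N. Lifting off and checking.

```bash
python3 -m handwheel '[{"grip":1,"travel":[0,0,-0.3],"spin":0},{"grip":1,"travel":[0,0,-0.8],"spin":0},{"grip":1,"travel":[0,0,-1],"spin":0},{"grip":1,"travel":[0,0,-1],"spin":0},{"grip":1,"travel":[0,0,-1],"spin":0},{"grip":1,"travel":[0,0,-1],"spin":0},{"grip":1,"travel":[0,-1,0],"spin":0},{"grip":1,"travel":[0,-1,0],"spin":0}]'
python3 -m handwheel '[{"grip":1,"travel":[0,-1,0],"spin":0},{"grip":1,"travel":[0,-1,0],"spin":0},{"grip":1,"travel":[0,-1,0],"spin":0},{"grip":1,"travel":[0,-1,0],"spin":0},{"grip":1,"travel":[0,-1,0],"spin":0},{"grip":1,"travel":[0,-1,0],"spin":0},{"grip":1,"travel":[0,-1,0],"spin":0},{"grip":1,"travel":[0,0,0],"spin":0}]'
python3 - <<'E'
from plant import viewer
from h import *
import cv2,numpy as np
A=viewer.capture("top")[:,:,::-1];B=viewer.capture("scene")[:,:,::-1]
cv2.imwrite("pics/c5.png",np.hstack([cv2.resize(A[220:310,270:390],(400,300),interpolation=2),cv2.resize(B[200:320,290:450],(400,300),interpolation=2)]))
b=np.radians(-168);u=np.array([np.cos(b),np.sin(b)]);l=np.array([-u[1],u[0]])
for a in (-.4,-.3): 
  q=np.r_[np.array([.5513,.0645])+.054*u+.042*np.cos(a)*l,.042+.042*np.sin(a)]
  p,r=proj("top",q),proj("scene",q);print(a,((p-[270,220])/.3).round(),((r-[290,200])/.4+[400,0]).round())
E
```

```text
time_s: 32.2
tcp_pos: [0.5087, -0.0435, 0.1644]
eef_rot: [180.0, -0.1, -169.3]
contact_force: [0.5, 0.2, -0.4]
gripper_width: 0.0003
gripper_force: 0.0
time_s: 33.2
tcp_pos: [0.5409, -0.2162, 0.1635]
eef_rot: [179.9, -0.1, -169.4]
contact_force: [-0.1, 0.2, -0.1]
gripper_width: 0.0006
gripper_force: 0.0
-0.4 [210. 229.] [561. 103.]
-0.3 [213. 227.] [560.  99.]
```

View pics/c5.png

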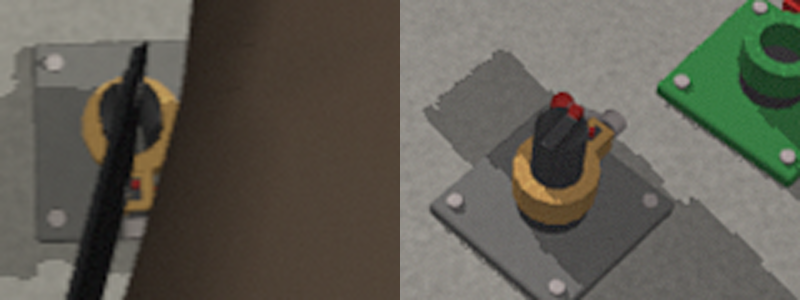

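The scene crop shows the ball at (562,103), against (561,103) predicted for the stop at 0.4 rad below level. The boss is on the flat and the robot is clear.

```bash
python3 -c "
from plant import close_job;print(close_job())"
```

```text
the job is handed in; nothing more can be done
None
```

The collar is turned clockwise on to the flat and was stopped at the far shoulder at about 0.25–0.29 N m; the set screw is pressed home to its stop with at most 18.6 N measured (about 1.9 kg), and the job was handed in at about 33 s with the robot clear and the mug, jar and loupe not approached.

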